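# Start the bundle strapping machine with its key

### The arm

A 6-joint arm with a two-finger parallel gripper is mounted at the origin on the work surface. World frame = base frame: x ahead of the robot, y to its left, z up, the work surface at z = 0. Lengths are in m, angles in degrees, forces in N, time in s.
With the tool pointing down it reaches from about 0.325 to 0.9 m from the base axis. Payload 3.5 kg.
Tool frame: the origin (TCP) lies midway between the tips of the shut fingers; the grasp point (between the pads) lies 19 mm behind it; x points along the fingers, y is the direction in which the jaws open and shut, and the axes are right-handed (so a half turn about x gives the same grasp; the last joint's range is limited). The gripper opens to 85 mm and grips with 20 to 120 N. Pads are 22 mm wide; open, the fingers measure 114 mm over their backs; the gripper's body (76 mm by 85 mm) begins 54 mm behind the grasp point. The pads swing forward as they close: fully open they stand 13 mm farther back than shut.
Start: joints at [-81.669, 15.837, -1.513, 72.651, 0, 84.076], TCP at [0.154, -0.606, 0.231] pointing down, gripper open.
Joint ranges: [-178.77, 178.77], [-48.84, 107.48], [-61.69, 71.31], [-111.58, 123.2], [-90, 87.43], [-180, 180]. Speed limits (degrees/s): [147.25, 147.25, 180, 180, 180, 180].

### API

Orientations are given as a 3x3 rotation matrix whose columns are the frame's x, y, z axes.
In Python, from workcell import sensors, viewer, bot gives the robot as it stands.
- The arm moves only by the tool step_arm, never from a script. Its arguments are lists of equal length, an entry for each row: "twist": the turn, a rotation vector about the world's x, y, z in rad, a list of three; "offset": the shift along the world's x, y, z in m, a list of three; "fingers": the gripper command: -1 is shut, 1 is fully open, values between are in proportion. A call has 1 to 8 rows; each row shifts and turns the pose as measured when the row begins; what a row does not reach is not made up. A row lasts 1/8 s, in which the tool goes at most 62.5 mm and 10.7 degrees, less where a joint would pass 70% of its speed; a pose out of reach is approached as far as the arm can. A call with a gripper value outside its range is refused whole. The fingers move at their own pace and stop on an object; "newtons" is the grip in N (left out, the last holds). Time passes only in rows, so rows that do not move let the fingers close. It gives the time, the measured TCP pose, the force and the opening at its end, in the units of the state.
- sensors.sense(): the state, without advancing time (a new reading comes with each control period).
- viewer.grab_frame(name): name is "side" or "top"; returns a dict with "img" (384x512x3 uint8, blue, green, red), "camera_matrix" (3x3 intrinsics, pixels), "rvec" (rotation vector, rad) and "tvec" (3), from world to camera coordinates, as OpenCV has them. Camera axes: x right, y down, z forward; pixel columns grow to the right and rows downward; lengths in m; the calibration is good to about 2 mm. A picture is of the moment at which its call begins. There is no depth.
- bot.hand_in(): hands the job in, once; it reports no verdict.
The state is a dict: "time": time; "joints": joint angles; "dq": joint speeds; "effort": joint torques, N m; "tcp_pos": TCP position; "orientation": TCP orientation; "ft_force": force on the tool from outside, world axes, zero at the start; "ft_torque": the same for the moment, N m; "gripper_width": finger opening in m.
Only numpy, scipy, OpenCV 4.12 (cv2) and the standard library are available. Lean on these libraries where they do the work, as an engineer would, in place of code of your own. Each camera call takes 0.05 s, during which the arm holds its last target.

### The job

The note-bundle strapping machine on the counting desk is switched off. Turn its start key (the larger key with the broad rectangular head) clockwise, past run, all the way to start, hold it there a moment, then let go of it so that it springs back to run and stays at run. Leave the smaller round-headed lid-lock key as it is.

Things in the scene. Friction and masses are not known exactly. Their poses are not given: they have to be found in the camera images.
- start_key_grip (a point): Centre of the start key's head, on its vertical turning axis. Head: upright black plastic block 36 mm wide (this point's x axis, which turns with the key and points to a small white mark), 10 mm thick (y), 34 mm tall (z, up), in a round dark plate 60 mm across. The point is 43 mm above the flat deck (85 mm high) of a fixed pale machine 240 x 500 mm, 128 mm above the desk.
- start_barrel (a joint): Lock barrel that carries the start key: 0 rad = off (as at the start), 0.524 rad (30 degrees clockwise seen from above) = run, a stop. Stays where it is left (friction 0.03 N m). Turning the key clockwise from off moves this first.
- start_key (a joint): Further turn of the same key beyond run: 0 rad = sprung back, 0.524 rad (30 degrees more clockwise; 60 degrees, 1.047 rad, from off in all) = start, a firm stop. A spring drives it back (0.06 N m at 0, 0.10 at start): let go at start, the key swings back 30 degrees to run by itself.
- lid_key (a joint): The lid-lock key, to be left alone: 0 rad as at the start, clockwise positive. Small round black head 22 mm across, 8 mm thick, its top 43 mm above the deck, in a round plate 44 mm across, 120 mm to the left or right of the start key. Left of both keys (+y end of the machine), at least 160 mm from either, a press stands 201 mm high over the desk.

How it is judged (in metres and radians):
On the way:
1. the key is turned clockwise past run to start and held there a moment (value of joint start_barrel above 0.4 rad and value of joint start_key above 0.35 rad), for 0.3 s.
At the end, for the whole second after the job is handed in: The start key has been let go and stands at run: barrel within 10 degrees of run, key sprung back to within 7 degrees; the lid-lock key was never turned by more than 15 degrees (value of joint start_barrel above 0.35 rad and value of joint start_key below 0.12 rad); the robot touches nothing.
It fails at once if the lid-lock key is turned by more than 15 degrees (value of joint lid_key above 0.26 rad or value of joint lid_key below -0.26 rad).
It also fails if it takes over 32 s, if anything falls off the work surface, if the arm or the gripper's body presses on something with over 40 N, if the wrist force passes 120 N, or if a joint passes its speed limit or range.

## Working session

There is one attempt and no reset: what is moved stays moved. The work goes in short steps, Python scripts to look and compute and a tool call to move; the robot and the scene stay as the last step left them, time stands still between calls to the robot, and variables do not carry over. Pictures are saved under pics/ and viewed, and the job is handed in when it is done.

Besides the shell and the picture viewer there is one more tool, called after "Call:" by a JSON object that holds its "name" and its "arguments". step_arm: Moves the arm, as the interface text tells. Its arguments: {"type":"object","properties":{"twist":{"type":"array","items":{"type":"array","items":{"type":"number"}}},"offset":{"type":"array","items":{"type":"array","items":{"type":"number"}}},"fingers":{"type":"array","items":{"type":"number"}},"newtons":{"type":"number"}},"required":["twist","offset","fingers"]}

```bash
mkdir -p pics
python3 - <<'E'
from workcell import sensors, viewer
import cv2
s=sensors.sense(); print(s['time'],s['tcp_pos'],s['orientation'],s['gripper_width'])
for n in('top','side'):
    f=viewer.grab_frame(n); cv2.imwrite(f'pics/{n}0.png',f['img']); 
    R=cv2.Rodrigues(f['rvec'])[0]; print(n,-R.T@f['tvec'].ravel(),R.round(2).tolist(),f['camera_matrix'][0,0])
E
```

```text
0.0 [ 0.15379114 -0.60499082  0.23012379] [[-3.21851317e-04  2.46256391e-01 -9.69204667e-01]
 [ 2.24068004e-03 -9.69202106e-01 -2.46256485e-01]
 [-9.99997438e-01 -2.25093552e-03 -2.39842806e-04]] 0.08502979340906636
top [0.51953038 0.02540222 0.79567222] [[0.03, -1.0, -0.03], [-1.0, -0.03, -0.07], [0.07, 0.03, -1.0]] 396.6351366095772
side [0.29733355 0.49701295 0.46449828] [[-0.87, -0.49, -0.01], [-0.23, 0.43, -0.87], [0.43, -0.76, -0.49]] 393.2042166613451
```

View pics/top0.png

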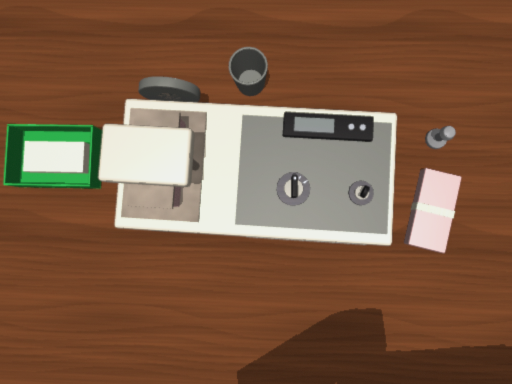

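View pics/side0.png

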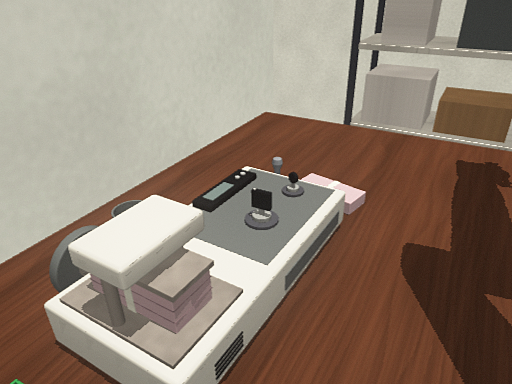

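The top view shows the start key at about (294,187) and the lid key at about (362,192). In the side view the start key is at about (262,200) and the lid key at (293,178). I'll zoom in next.

Run:
```python
import cv2,numpy as np
a=cv2.imread('pics/top0.png')[160:220,260:390]; b=cv2.imread('pics/side0.png')[165:235,230:320]
cv2.imwrite('pics/ztop0.png',cv2.resize(a,None,fx=6,fy=6,interpolation=cv2.INTER_CUBIC)); cv2.imwrite('pics/zside0.png',cv2.resize(b,None,fx=8,fy=8,interpolation=cv2.INTER_CUBIC))
```

```text
(no output)
```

View pics/ztop0.png

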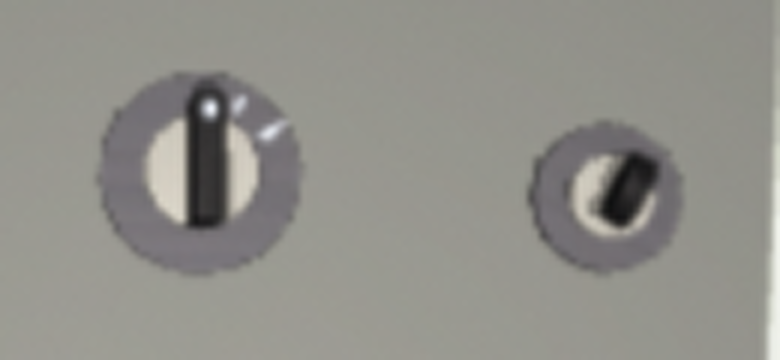

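View pics/zside0.png

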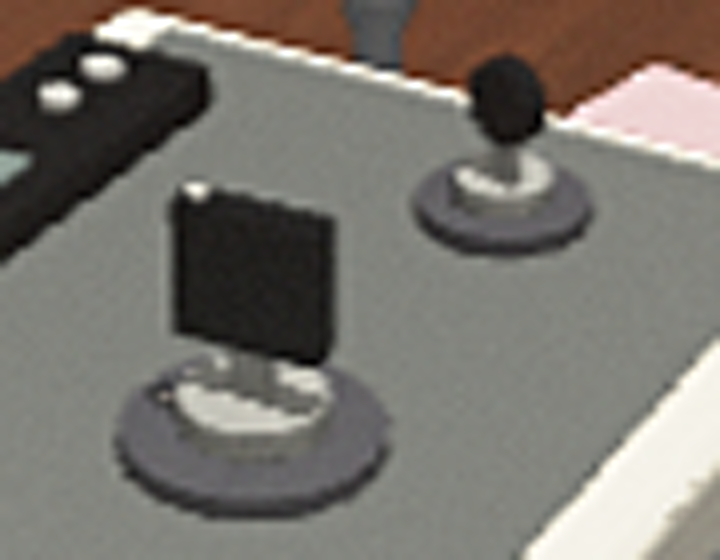

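```bash
cat > h.py <<'E'
import cv2,numpy as np
def ray(f,uv,z):
    R=cv2.Rodrigues(f['rvec'])[0]; t=np.array(f['tvec']).ravel(); c=-R.T@t
    n=cv2.undistortPoints(np.array([[uv]],float),f['camera_matrix'],None)[0,0]
    d=R.T@np.array([n[0],n[1],1]); return c+d*(z-c[2])/d[2]
def blob(mask,near):
    cs,_=cv2.findContours(mask.astype(np.uint8),cv2.RETR_EXTERNAL,cv2.CHAIN_APPROX_NONE)
    return min((c for c in cs if cv2.contourArea(c)>15),key=lambda c:np.hypot(*(c.reshape(-1,2).mean(0)-near)))
E
python3 - <<'E'
from workcell import sensors, viewer
from h import *
f=viewer.grab_frame('top'); g=viewer.grab_frame('side')
im=f['img'].astype(int)
print(im[188,280],im[188,272],im[188,294],im[205,294])
v=im.max(2)
for near in((294,187),(363,191)):
    m=np.zeros(v.shape,bool); y,x=near[1],near[0]; m[y-22:y+22,x-22:x+22]=True
    p=blob((v<125)&(im[...,0]-im[...,1]>-3)&m,near); 
    (c,ax,an)=cv2.fitEllipse(p); print('plate',c,ax,ray(f,c,0.089))
    k=blob((v<70)&m,near); r=cv2.minAreaRect(k); print('key',r, ray(f,r[0],.145 if near[0]<300 else .12))
    if near[0]<300:
        b=cv2.boxPoints(r); print([ray(f,q,.145).round(4).tolist() for q in b])
# mark
m=np.zeros(v.shape,bool); m[174:183,290:298]=True; print(im[174:183,290:299].min(2))
h=g['img'].max(2); m=np.zeros(h.shape,bool); m[185:215,245:275]=True
k=blob((h<60)&m,(261,199)); r=cv2.boundingRect(k); M=cv2.moments(k); c=(M['m10']/M['m00'],M['m01']/M['m00']); print('side',r,c,ray(g,c,.128))
E
```

```text
[120 115 120] [145 153 153] [54 54 56] [118 120 122]
plate (291.7810363769531, 188.40060424804688) (30.85960578918457, 32.090091705322266) [ 0.57827071 -0.00791385  0.089     ]
key ((294.0, 186.0), (22.0, 6.0), 90.0) [ 0.57766473 -0.00882114  0.145     ]
[[0.5957, -0.0035, 0.145], [0.596, -0.0133, 0.145], [0.5597, -0.0141, 0.145], [0.5594, -0.0043, 0.145]]
plate (360.4122009277344, 192.4292449951172) (23.494285583496094, 24.41594123840332) [ 0.57421795 -0.12942803  0.089     ]
key ((364.26922607421875, 190.84616088867188), (5.824352264404297, 12.203404426574707), 33.6900634765625) [ 0.5746772 -0.1290924  0.12     ]
[[111 105  82  70  69  71  85 106 112]
 [110  99  60  50  55  55  59  85 112]
 [105  77  45  63 103 107  61  67 118]
 [102  57  41  97 183 203  90  65 133]
 [103  48  41 101 192 216  94  64 128]
 [114  57  37  71 124 134  68  64 116]
 [159  68  36  51  65  68  52  75 133]
 [170  71  35  49  50  50  52  90 166]
 [170  71  33  49  50  51  53  94 176]]
side (251, 189, 21, 22) (261.54819277108436, 199.28514056224896) [ 0.57797094 -0.00770317  0.128     ]
```

Run:
```python
from h import *
from workcell import viewer
f=viewer.grab_frame('top'); v=f['img'].max(2).astype(float)
P=[]
for r in range(180,195):
    # right edge, half level crossing
    row=v[r,293:304]; t=(row[1]+row[5:8].max())/2
    i=next(i for i in range(1,10) if row[i]<t<=row[i+1]); P.append((293+i+(t-row[i])/(row[i+1]-row[i]),r))
P=np.array(P);k,b=np.polyfit(P[:,1],P[:,0],1);print(P[:,0].round(2))
a=ray(f,(k*180+b,180),.145);c=ray(f,(k*194+b,194),.145);d=a-c;print('yaw edge',np.degrees(np.arctan2(d[1],d[0])),a,c)
m=ray(f,(294.55,177.45),.145);print('mark',m)
for u in [(292.8,198)]: print(ray(f,u,.145))
```

```text
[297.4  297.23 297.24 297.27 297.3  297.51 297.61 297.62 297.63 297.62
 297.63 297.61 297.61 297.57 297.51]
yaw edge 2.707780911272598 [ 0.58770177 -0.01402928  0.145     ] [ 0.56465218 -0.01511941  0.145     ]
mark [ 0.59180344 -0.00941172  0.145     ]
[ 0.55787313 -0.00729522  0.145     ]
```

Call:
{"name": "step_arm", "arguments": {"twist": [[0,0,0.18],[0,0,0.18],[0,0,0.18],[0,0,0.18],[0,0,0.18],[0,0,0.18],[0,0,0.18],[0,0,0.18]], "offset": [[0.026,0.036,0],[0.026,0.036,0],[0.026,0.036,0],[0.026,0.036,0],[0.026,0.036,0],[0.026,0.036,0],[0.026,0.036,0],[0.026,0.036,0]], "fingers": [1,1,1,1,1,1,1,1]}}

```text
time: 1.25
tcp_pos: [0.3651, -0.3109, 0.2298]
orientation: [[0.001, 0.987, 0.159], [-0.0, 0.159, -0.987], [-1.0, 0.001, 0.0]]
ft_force: [1.3, -0.2, -0.4]
gripper_width: 0.0852
```

Call:
{"name": "step_arm", "arguments": {"twist": [[0,0,0.178],[0,0,0.178],[0,0,0.178],[0,0,0.178],[0,0,0.178],[0,0,0.178],[0,0,0.178],[0,0,0.178]], "offset": [[0.0266,0.0378,0],[0.0266,0.0378,0],[0.0266,0.0378,0],[0.0266,0.0378,0],[0.0266,0.0378,0],[0.0266,0.0378,0],[0.0266,0.0378,0],[0.0266,0.0378,0]], "fingers": [1,1,1,1,1,1,1,1]}}

```text
time: 2.25
tcp_pos: [0.5836, 0.0025, 0.2304]
orientation: [[0.004, -0.061, 0.998], [0.001, 0.998, 0.061], [-1.0, 0.001, 0.004]]
ft_force: [0.9, -0.6, 0.7]
gripper_width: 0.0853
```

Call:
{"name": "step_arm", "arguments": {"twist": [[0,0.004,-0.05],[0,0,0],[0,0,0]], "offset": [[-0.0056,-0.011,-0.02],[0,0,-0.02],[0,0,0]], "fingers": [0.3,0.3,0.3]}}

```text
time: 2.62
tcp_pos: [0.5802, -0.0049, 0.1894]
orientation: [[0.001, -0.017, 1.0], [0.001, 1.0, 0.017], [-1.0, 0.001, 0.001]]
ft_force: [-0.3, -0.1, -0.6]
gripper_width: 0.0553
```

Run:
```python
from workcell import sensors, viewer
import cv2,numpy as np
f=viewer.grab_frame('side'); cv2.imwrite('pics/side1.png',cv2.resize(f['img'][100:250,180:380],None,fx=4,fy=4,interpolation=cv2.INTER_CUBIC))
g=viewer.grab_frame('top'); cv2.imwrite('pics/top1.png',g['img'])
s=sensors.sense();print(s['joints'],s['tcp_pos'],s['orientation'][:,1])
```

```text
[ -6.93605932  12.65360052 -10.54457043  66.55502777   0.08090079
  -7.88754783] [ 0.58152406 -0.00535379  0.1913918 ] [-1.66106799e-02  9.99861707e-01  8.07500826e-04]
```

View pics/side1.png

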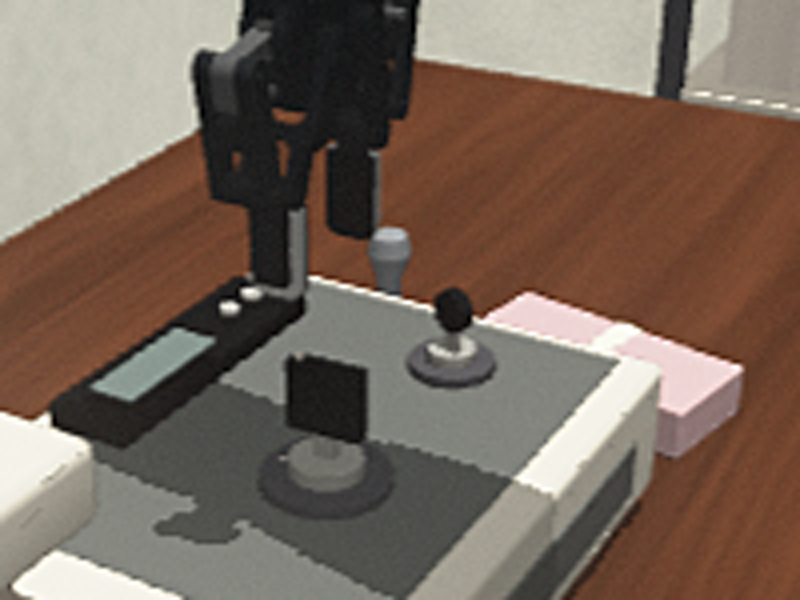

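View pics/top1.png

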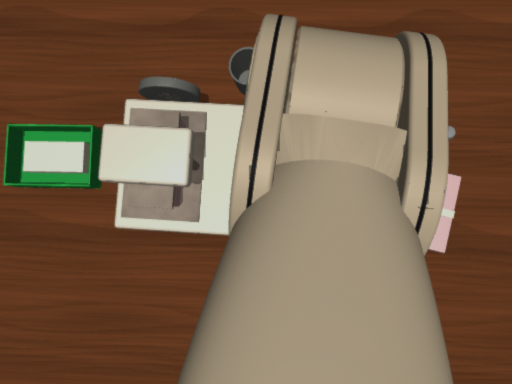

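The side view shows the gripper straight above the start key: fingertips at about (255,172) and (271,159), key at (261,199). The top view is blocked by the arm. Next I correct the position and go down.

Call:
{"name": "step_arm", "arguments": {"twist": [[0,0,-0.008],[0,0,0],[0,0,0],[0,0,0]], "offset": [[-0.0035,-0.003,0],[0,0,-0.015],[0,0,-0.015],[0,0,0]], "fingers": [0.3,0.3,0.3,0.3]}}

```text
time: 3.22
tcp_pos: [0.5786, -0.0093, 0.1615]
orientation: [[0.008, -0.007, 1.0], [0.0, 1.0, 0.007], [-1.0, 0.0, 0.008]]
ft_force: [-0.1, -0.2, 0.1]
gripper_width: 0.0556
```

Call:
{"name": "step_arm", "arguments": {"twist": [[0,0.008,0],[0,0,0],[0,0,0],[0,0,0]], "offset": [[0,0.0005,-0.015],[0,0,-0.015],[0,0,-0.015],[0,0,0]], "fingers": [0.3,0.3,0.3,0.3]}}

```text
time: 3.72
tcp_pos: [0.5778, -0.0086, 0.1122]
orientation: [[-0.003, -0.007, 1.0], [0.001, 1.0, 0.007], [-1.0, 0.001, -0.003]]
ft_force: [0.0, 1.1, -0.7]
gripper_width: 0.0555
```

Run:
```python
from workcell import sensors, viewer
import cv2,numpy as np
f=viewer.grab_frame('side'); cv2.imwrite('pics/side2.png',cv2.resize(f['img'][100:250,180:380],None,fx=4,fy=4,interpolation=cv2.INTER_CUBIC))
s=sensors.sense();print(s['tcp_pos'],s['orientation'].round(4).tolist(),s['ft_force'])
```

```text
[ 0.57852077 -0.00870076  0.11307165] [[-0.0013, -0.0071, 1.0], [0.0004, 1.0, 0.0071], [-1.0, 0.0004, -0.0012]] [-0.56032471  0.51048603  0.80590718]
```

View pics/side2.png

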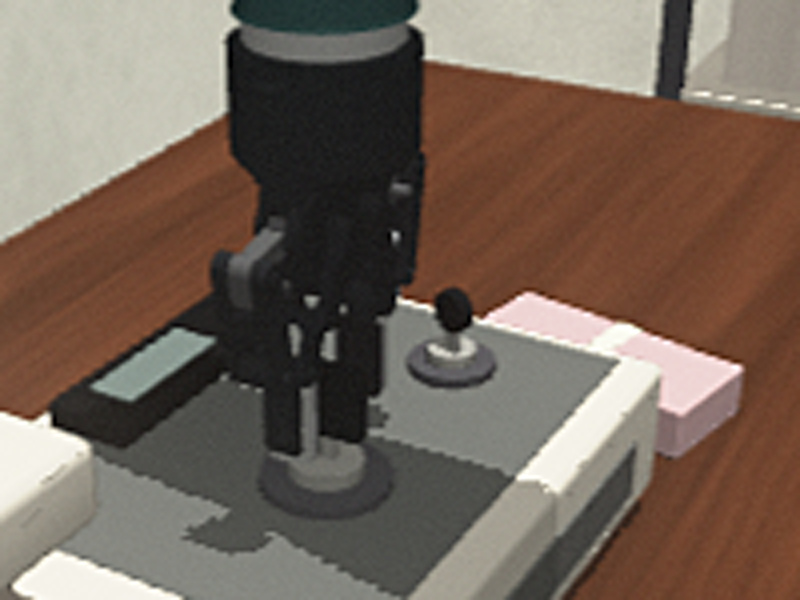

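The view shows the fingers on either side of the head (left finger at about (290,420) in the zoom), clear of the lid key. I close the gripper.

Call:
{"name": "step_arm", "arguments": {"twist": [[0,0,0],[0,0,0],[0,0,0],[0,0,0],[0,0,0],[0,0,0]], "offset": [[0,0,0],[0,0,0],[0,0,0],[0,0,0],[0,0,0],[0,0,0]], "fingers": [-1,-1,-1,-1,-1,-1], "newtons": 50}}

```text
time: 4.53
tcp_pos: [0.5797, -0.0094, 0.1145]
orientation: [[0.002, -0.007, 1.0], [-0.001, 1.0, 0.007], [-1.0, -0.001, 0.002]]
ft_force: [0.2, -0.5, -1.7]
gripper_width: 0.0092
```

Run:
```python
from workcell import sensors
s=sensors.sense();print(s['gripper_width'],s['tcp_pos'],s['orientation'].round(4).tolist(),s['ft_force'],s['ft_torque'])
```

```text
0.009181155090284296 [ 0.57966108 -0.00937087  0.11452346] [[0.0016, -0.0066, 1.0], [-0.001, 1.0, 0.0066], [-1.0, -0.001, 0.0016]] [ 0.24196033 -0.46107406 -1.71036849] [-0.06504243  0.00856799  0.03289324]
```

Call:
{"name": "step_arm", "arguments": {"twist": [[0,0,-0.1],[0,0,-0.1],[0,0,-0.1],[0,0,-0.1]], "offset": [[-0.001,0.0005,0],[0,0,0],[0,0,0],[0,0,0]], "fingers": [-1,-1,-1,-1]}}

```text
time: 5.03
tcp_pos: [0.5797, -0.0096, 0.1145]
orientation: [[0.002, 0.395, 0.919], [-0.004, 0.919, -0.395], [-1.0, -0.002, 0.004]]
ft_force: [-0.2, -1.5, -0.7]
gripper_width: 0.0093
```

Run:
```python
from workcell import sensors
import numpy as np
s=sensors.sense();y=s['orientation'][:,1];print(s['gripper_width'],s['tcp_pos'],np.degrees(np.arctan2(y[1],y[0])),s['orientation'][:,0],s['ft_force'],s['ft_torque'])
```

```text
0.009303027081864703 [ 0.57966716 -0.00956543  0.11449153] 66.73889950634225 [ 0.00242414 -0.00357373 -0.99999068] [-0.21236803 -1.45246371 -0.72642111] [-0.12449632 -0.00522087  0.08264619]
```

Call:
{"name": "step_arm", "arguments": {"twist": [[0,0,-0.1],[0,0,-0.1],[0,0,-0.1],[0,0,-0.1],[0,0,-0.1],[0,0,-0.08]], "offset": [[0,0,0],[0,0,0],[0,0,0],[0,0,0],[0,0,0],[0,0,0]], "fingers": [-1,-1,-1,-1,-1,-1]}}

```text
time: 5.78
tcp_pos: [0.5796, -0.0098, 0.1145]
orientation: [[-0.0, 0.844, 0.537], [-0.005, 0.537, -0.844], [-1.0, -0.003, 0.004]]
ft_force: [-0.1, -0.8, -1.3]
gripper_width: 0.0089
```

Run:
```python
from workcell import sensors
import numpy as np
s=sensors.sense();y=s['orientation'][:,1];print(s['gripper_width'],s['tcp_pos'],np.degrees(np.arctan2(y[1],y[0])),s['orientation'][:,0],s['ft_force'],s['ft_torque'])
```

```text
0.008877038218788082 [ 0.57959721 -0.00977059  0.11450084] 32.48485432951739 [-3.69062205e-04 -5.01593213e-03 -9.99987352e-01] [-0.07919619 -0.77118378 -1.27412611] [-0.06349714 -0.02842142  0.13916698]
```

Call:
{"name": "step_arm", "arguments": {"twist": [[0,0,-0.015],[0,0,0],[0,0,0],[0,0,0],[0,0,0],[0,0,0],[0,0,0]], "offset": [[0,0,0],[0,0,0],[0,0,0],[0,0,0],[0,0,0],[0,0,0],[0,0,0]], "fingers": [-1,-1,-1,-1,-1,-1,-1]}}

```text
time: 6.65
tcp_pos: [0.5796, -0.0098, 0.1145]
orientation: [[-0.0, 0.85, 0.527], [-0.005, 0.527, -0.85], [-1.0, -0.003, 0.004]]
ft_force: [0.4, -0.9, -0.0]
gripper_width: 0.0093
```

Run:
```python
from workcell import sensors, viewer
import cv2,numpy as np
f=viewer.grab_frame('side'); cv2.imwrite('pics/side3.png',cv2.resize(f['img'][125:245,200:340],None,fx=5,fy=5,interpolation=cv2.INTER_CUBIC))
s=sensors.sense();y=s['orientation'][:,1];print(s['gripper_width'],s['tcp_pos'],np.degrees(np.arctan2(y[1],y[0])),s['ft_force'],s['ft_torque'])
```

```text
0.00921232291979917 [ 0.5796086  -0.00979151  0.11452122] 31.797106460841224 [-0.16647852 -1.35521253 -0.54677648] [-0.13302319 -0.04680607  0.08446294]
```

View pics/side3.png

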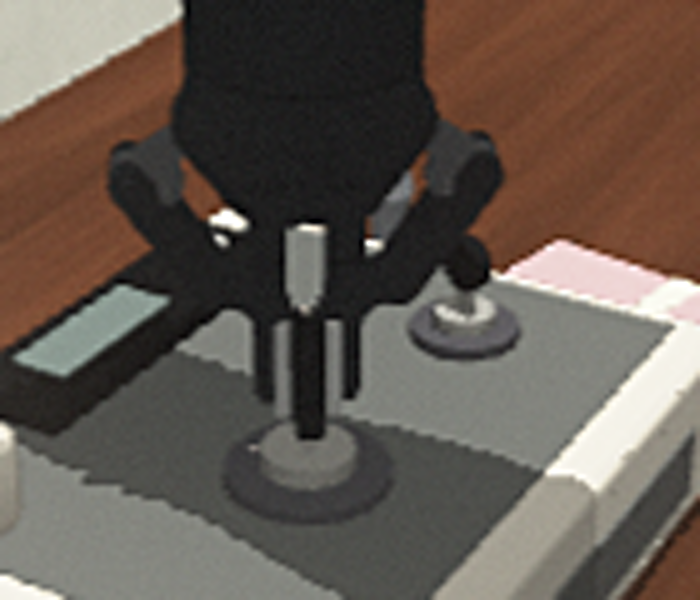

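The view shows the key head edge-on at (310,370) between the pads, turned about 58° and held for about 0.9 s. The lid key hasn't moved. I let go in place.

Call:
{"name": "step_arm", "arguments": {"twist": [[0,0,0],[0,0,0],[0,0,0],[0,0,0],[0,0,0],[0,0,0]], "offset": [[0,0,0],[0,0,0],[0,0,0],[0,0,0],[0,0,0],[0,0,0]], "fingers": [0.4,0.4,0.4,0.4,0.4,0.4]}}

```text
time: 7.45
tcp_pos: [0.5803, -0.0092, 0.1153]
orientation: [[0.001, 0.85, 0.527], [-0.004, 0.527, -0.85], [-1.0, -0.001, 0.004]]
ft_force: [0.3, -0.3, 0.2]
gripper_width: 0.0596
```

Run:
```python
from workcell import sensors, viewer
import cv2,numpy as np
f=viewer.grab_frame('side'); cv2.imwrite('pics/side4.png',cv2.resize(f['img'][125:245,200:340],None,fx=5,fy=5,interpolation=cv2.INTER_CUBIC))
s=sensors.sense();print(s['gripper_width'],s['tcp_pos'],s['ft_force'],s['ft_torque'])
```

```text
0.05974537597393768 [ 0.5803144  -0.00924485  0.11531187] [-0.6425437   0.11187403  0.20848263] [0.011181   0.09330704 0.01143697]
```

View pics/side4.png

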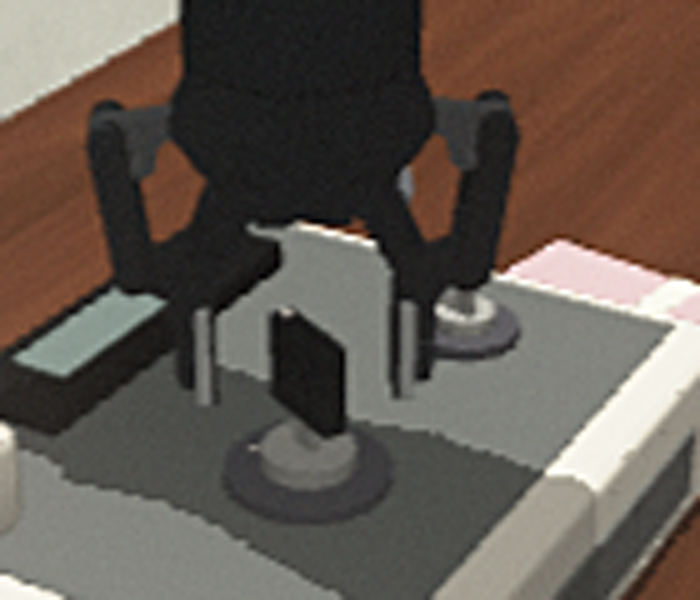

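The key has sprung back to about the run angle: the head spans (272–345, 310–435) in the zoom and is clear of both pads. I lift straight up, then move back.

Call:
{"name": "step_arm", "arguments": {"twist": [[0,0,0],[0,0,0],[0,0,0],[0,0,0],[0,0,0],[0,0,0],[0,0,0],[0,0,0]], "offset": [[0,0,0.03],[0,0,0.04],[0,0,0.04],[-0.02,-0.04,0.02],[-0.02,-0.05,0],[-0.02,-0.05,0],[-0.02,-0.05,0],[-0.02,-0.05,0]], "fingers": [0.4,0.4,0.4,0.4,0.4,0.4,0.4,0.4]}}

```text
time: 8.5
tcp_pos: [0.4779, -0.2528, 0.25]
orientation: [[0.004, 0.846, 0.534], [-0.006, 0.534, -0.846], [-1.0, -0.0, 0.007]]
ft_force: [0.6, 0.3, 1.2]
gripper_width: 0.0595
```

Call:
{"name": "step_arm", "arguments": {"twist": [[0,0,0],[0,0,0],[0,0,0],[0,0,0],[0,0,0],[0,0,0]], "offset": [[-0.02,-0.05,0],[-0.02,-0.05,0],[-0.02,-0.05,0],[-0.02,-0.05,0],[0,0,0],[0,0,0]], "fingers": [0.4,0.4,0.4,0.4,0.4,0.4]}}

```text
time: 9.25
tcp_pos: [0.3927, -0.4622, 0.2499]
orientation: [[0.005, 0.849, 0.529], [-0.007, 0.529, -0.849], [-1.0, 0.001, 0.009]]
ft_force: [-0.2, -0.1, 0.2]
gripper_width: 0.0598
```

Run:
```python
from workcell import sensors, viewer
from h import *
f=viewer.grab_frame('top'); cv2.imwrite('pics/top5.png',cv2.resize(f['img'][140:240,250:400],None,fx=5,fy=5,interpolation=cv2.INTER_CUBIC))
im=f['img'].max(2)
for near,z in(((294,187),.145),((363,191),.128)):
    m=np.zeros(im.shape,bool); x,y=near; m[y-15:y+15,x-12:x+12]=True
    r=cv2.minAreaRect(blob((im<70)&m,near)); b=np.array([ray(f,q,z)[:2] for q in cv2.boxPoints(r)])
    e=max((b[1]-b[0],b[2]-b[1]),key=np.linalg.norm); print(r,np.degrees(np.arctan2(e[1],e[0])))
s=sensors.sense();print(s['time'],s['tcp_pos'],s['ft_force'],np.abs(s['dq']).max())
```

```text
((293.53375244140625, 186.14610290527344), (6.147987365722656, 21.941957473754883), 32.00538635253906) -30.510407631734942
((364.26922607421875, 190.84616088867188), (5.824352264404297, 12.203404426574707), 33.6900634765625) -32.54739495968356
9.3 [ 0.39287367 -0.4621785   0.24996073] [-0.43349292 -0.4549823  -0.18916701] 1.0753524046843885
```

View pics/top5.png

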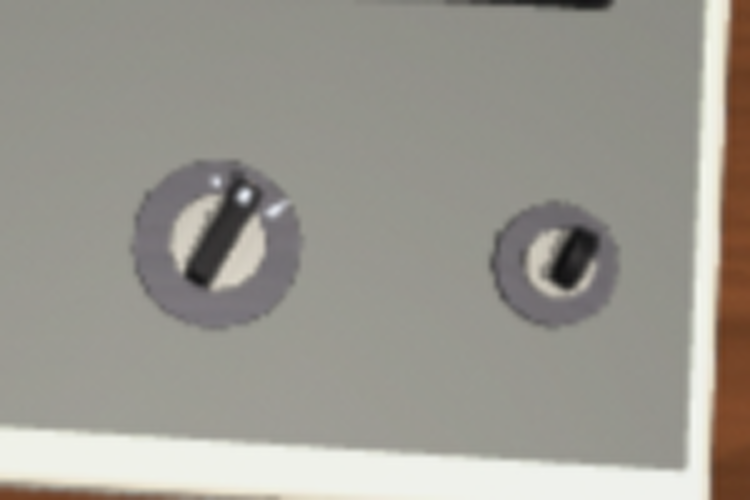

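The zoom shows the start key at (225,235), turned about 30° clockwise to run. The lid key at (572,258) gives the same contour fit as before. The arm is clear of everything, so I hand in.

```bash
python3 -c "
from workcell import bot
print(bot.hand_in())"
```

```text
the job is handed in; nothing more can be done
None
```

The start key went from off past run to start, was held there, then was let go. It sprang back to run by itself. The job was handed in at about 9.3 s, and no verdict was reported.

- **Turn and hold:** I gripped the head at 50 N and turned it about 58° clockwise by the measured tool angle, just short of the 60° stop. I held it there for about 0.9 s. Wrist torque rose to about 0.14 N m and later read 0.08, which roughly fits the spring at start plus noise.
- **Start key at the end:** in the last top view it stands at about −30.5°, against roughly 0 to +2.7° at first. That is a turn of 30 to 33°, in agreement with run at 30°.
- **Lid-lock key:** its outline in the last top view is the same as before, so it did not move.
- **Robot:** it stands well clear, with force readings under 1 N per axis.

The picture-based estimates of the key's starting angle differed by 2 to 3°, which is inside the tolerances. No other check failed or disagreed.

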